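# Hang the tray dibber on the side-opening hangers of the bench rack

## Task

Hang the tray dibber back on the bench tool rack: bring the bar of its handle in sideways through the open mouths of both hangers, lower it by hand right to the bottom of their throats, then let go so that it hangs level and at rest. The rack's cross rail was clamped by eye, so its exact height is not known: feel your way in gently, never ramming, forcing or dropping the dibber. Leave the other things on the bench where they are.

Things in the scene. Friction and masses are not known exactly. Their poses are not given: they have to be found in the camera images.
- dibber: Tray dibber, 0.4 to 0.7 kg: aluminium plate 96 x 250 x 5 mm with 24 black pegs 20 mm long below, standing on the bench on its pegs. On it a bow handle: upright 12 mm rods at y = -100 and 100 mm joined on top by a level round bar along y. Origin: centre of the underside, at the peg tips; x across the plate's short side, y along the bar, z up. Either way round will do.
- dibber_bar (a point): Middle of the handle bar, on its axis, 115 mm above the dibber's origin (same axes). The bar is 12 mm round steel; its middle 70 mm carries a black rubber sleeve of 16 mm diameter: the place to grip, straight above the centre of mass. The bar has 90 mm of free space below it down to the plate.
- rack: Steel tool rack fixed to the bench: two posts 218 mm high at x = 107 mm, y = -125 and 125, on flat feet, with a cross rail (x = 74 to 96, its top 30 mm under the seat) that carries two alike upright hanger plates, 6 mm thick, at y = -65 and 65 mm, open towards -x. Origin on the bench below the middle of the seat; x from the open mouths into the hangers, y along the rail, z up.
- rack_seat (a point): NOMINAL middle of the seated bar's axis, 225 mm above the bench, midway between the hangers (axes of rack). True in x and y, but the rail was clamped by eye: both hangers together really lie up to 9 mm higher or lower. Throat: slot x = -7.5 to 7.5 mm, bottom 6 mm below this point; the back wall above it is flush with the slot (x = 7.5 mm). Rigid.
- rack_lip (a point): NOMINAL top of the lips at their free tips (x = -47.5 mm, 14 mm above rack_seat), midway between the hangers; height as uncertain as the seat's. Each lip is level and runs from the tip back to the throat at x = -7.5 mm. A bar lying on it has its axis 20 mm above its seated height. The front 20 mm of the lips lie open to above, so the bar can be set down there to feel the height.
- rack_jaw (a point): NOMINAL lower front edge of the upper jaws (x = -27.5 mm, 30 mm above rack_seat), midway between the hangers; height as uncertain as the seat's. The jaws are 9 mm thick, level, and roof the lip and throat from here to the back wall. The mouth between lip and jaw is 16 mm high, so the 12 mm bar has 2 mm of play either way.
- cell_tray: Bystander: black cell tray with seedlings, about 215 x 115 x 45 mm (80 mm with the plants). Origin: centre of its underside, x along its length.
- pot_stack: Bystander: three black plant pots, nested, 86 mm across, 100 mm high. Origin: centre of the underside.
- trowel: Bystander: hand trowel with a wooden handle lying flat, 250 mm long, 26 mm high. Origin on the bench near its middle, x towards the blade.

How it is judged (in metres and radians):
On the way, in this order (a step that is already met when the one before it is completed fails the run):
1. the dibber is carried clear of the bench (z of dibber_bar in the frame of rack above 0.2 m and contact force between dibber and the fingers above 0.5 N), for 0.2 s.
2. still held by the gripper, the bar is down in both throats and bears on the hangers (x of dibber_bar in the frame of rack between -0.004 and 0.004 m and y of dibber_bar in the frame of rack between -0.026 and 0.026 m and z of dibber_bar in the frame of rack between 0.213 and 0.2355 m and angle between the y axis of dibber and the y axis of rack, either way round below 0.06 rad and angle between dibber's own z axis and vertical below 0.2 rad and contact force between dibber and rack above 1 N and contact force between dibber and the fingers above 0.3 N and linear speed of dibber below 0.05 m/s), for 0.15 s.
At the end, for the whole second after the job is handed in: Released and at rest on the rack alone: bar in both throats (middle within 4 mm of the seat in x, 26 mm in y, 12 mm below to 10.5 mm above the nominal height, parallel to the rail within 0.06 rad), plate level within 0.1 rad, each bystander within 20 mm of its start (x of dibber_bar in the frame of rack between -0.004 and 0.004 m and y of dibber_bar in the frame of rack between -0.026 and 0.026 m and z of dibber_bar in the frame of rack between 0.213 and 0.2355 m and angle between the y axis of dibber and the y axis of rack, either way round below 0.06 rad and angle between dibber's own z axis and vertical below 0.1 rad and contact force between dibber and rack above 2.5 N and linear speed of dibber below 0.03 m/s and angular speed of dibber below 0.3 rad/s and distance of each of cell_tray, pot_stack, trowel from where it was at the start of the episode below 0.02 m); the robot touches nothing.
It fails at once if the dibber is pressed, rammed or dropped against the rack with more than 25 N (contact force between dibber and rack above 25 N).
It fails at once if the cell tray is shoved away (more than 20 mm) (distance of cell_tray from where it was at the start of the episode above 0.02 m).
It fails at once if the pot stack is shoved away (more than 20 mm) (distance of pot_stack from where it was at the start of the episode above 0.02 m).
It fails at once if the trowel is shoved away (more than 20 mm) (distance of trowel from where it was at the start of the episode above 0.02 m).
It also fails if it takes over 70 s, if anything falls off the work surface, if the arm or the gripper's body presses on something with over 40 N, if the wrist force passes 120 N, or if a joint passes its speed limit or range.

## Robot

A 7-joint arm with a two-finger parallel gripper is mounted at the origin on the work surface. World frame = base frame: x ahead of the robot, y to its left, z up, the work surface at z = 0. Lengths are in mm, angles in rad, forces in N, time in s.
With the tool pointing down it reaches from about 400 to 875 mm from the base axis. Payload 4.4 kg.
Tool frame: the origin (TCP) lies at the very end of the fingers, on their centre line; the grasp point (between the pads) lies 19 mm behind it; z points along the fingers, y is the line along which they close (so a half turn about z gives the same grasp; the last joint's range is limited). The gripper opens to 85 mm and grips with 20 to 120 N. Pads are 22 mm wide; open, the fingers measure 114 mm over their backs; the gripper's body (76 mm by 85 mm) begins 54 mm behind the grasp point. The pads swing forward as they close: fully open they stand 13 mm farther back than shut.
Start: joints at [-1.346, 0.628, 0.038, 1.517, -0.027, 0.996, -0.02], TCP at [186.343, 622.731, 231.313] pointing down, gripper open.
Joint ranges: [-3.06, 3.06], [-0.37, 2.12], [-1.25, 1.32], [0.18, 2.47], [-1.1, 4.24], [0.23, 1.98], [-2.94, 2.94]. Speed limits (rad/s): [2.57, 2.57, 3.14, 3.14, 3.14, 3.14, 3.14].

## Interface

Orientations are given as [roll, pitch, yaw] about the fixed x, y, z axes, in that order (R = Rz(yaw) Ry(pitch) Rx(roll)).
In Python, from cell import sensors, get_image, camera_params, order gives the robot as it stands.
- The arm moves only by the shell command python3 -m inch 'ROWS' [OPENING]. ROWS is JSON, a list that holds one entry, the list of rows, each a list of 4 numbers: the shift along the tool's x, y, z in cm, then the turn about the tool's z in degrees. A call has 1 to 8 rows; each row is the pose to reach, as a shift and turn from the pose commanded when the call began, along the tool's axes at that moment; what a row does not reach only later rows make up. A row lasts 1/12 s, in which the tool goes at most 41.7 mm and 7.16 degrees, less where a joint would pass 70% of its speed; a pose out of reach is approached as far as the arm can. A call with a gripper value outside its range is refused whole. OPENING is the finger opening in cm, from 0 to 8.54, set as the call begins (- or left out, the last holds). The fingers move at their own pace and stop on an object; the grip force is fixed at half the most. Time passes only in rows, so rows that repeat a pose let the fingers close. It gives the time, the measured TCP pose, the force, the opening and the grip force at its end, in the units of the state.
- sensors.read_state(): the state, without advancing time (a new reading comes with each control period).
- get_image(name): name is "side" or "top" or "wrist"; returns the picture (384x512x3 uint8, blue, green, red); there is no depth.
- camera_params(name): a dict with "mtx" (3x3 intrinsics, pixels), "D" ([k1, k2, p1, p2, k3] as OpenCV has them; the pictures are not rectified), "rvec" (rotation vector, rad) and "tvec" (3), from world to camera coordinates, as OpenCV has them. Camera axes: x right, y down, z forward; pixel columns grow to the right and rows downward; lengths in mm; the calibration is good to about 2 mm. A picture is of the moment at which its call begins: read the wrist's pose just before it. camera_params takes no time and is no camera call; for the wrist camera it gives the pose at the moment of the call.
- order.finish_job(): hands the job in; it is judged then, once.
The state is a dict: "clock": time; "qpos": joint angles; "qd": joint speeds; "tau": joint torques, N m; "eef_pos": TCP position; "tool_rot": TCP orientation; "force": force on the tool from outside, world axes, zero at the start; "torque": the same for the moment, N m; "width": finger opening in mm; "gripper_force": force on a finger pad.
Only numpy, scipy, OpenCV 4.12 (cv2) and the standard library are available. Lean on these libraries where they do the work, as an engineer would, in place of code of your own. Each camera call takes 0.05 s, during which the arm holds its last target. There are 200 camera calls.

## Working session

There is one attempt and no reset: what is moved stays moved. The work goes in short steps, Python scripts to look and compute and a shell command to move; the robot and the scene stay as the last step left them, time stands still between calls to the robot, and variables do not carry over. Pictures are saved under pics/ and viewed, at most 10 in all, crops included, and the job is handed in when it is done.

```bash
mkdir -p pics
python3 - <<'E'
from cell import sensors,get_image,camera_params
import cv2
s=sensors.read_state();print(s)
for n in("side","top"):
    cv2.imwrite(f"pics/{n}0.png",get_image(n));print(n,camera_params(n))
E
```

```text
{'clock': 0.0, 'qpos': array([-1.34582409,  0.62934827,  0.0384092 ,  1.51837242, -0.02699553,
        0.99629081, -0.01997806]), 'qd': array([ 0.00093154,  0.00048424, -0.00067417,  0.00027512,  0.00094058,
       -0.00130542, -0.00111068]), 'tau': array([-1.05464009e-03, -5.63398111e+01,  1.22589670e+00, -1.93452626e+01,
        1.09190232e-02,  1.08587416e-02, -5.39411843e-06]), 'eef_pos': array([186.12568639, 622.12862074, 230.38568775]), 'tool_rot': array([-3.13969079e+00,  9.75985670e-06,  2.85087120e+00]), 'force': array([ 0.30807646, -0.46132737, -0.57428472]), 'torque': array([ 0.05717875,  0.00976094, -0.00865367]), 'gripper_force': 0.0, 'width': 85.77908662237657}
side {'mtx': array([[474.80876053,   0.        , 257.12077742],
       [  0.        , 474.80876053, 186.59548155],
       [  0.        ,   0.        ,   1.        ]]), 'D': array([-0.19216014,  0.        ,  0.        ,  0.        ,  0.        ]), 'rvec': array([ 2.22001013, -0.07580637,  0.01157787]), 'tvec': array([-483.41449895,  197.74201769, 1209.7779388 ])}
top {'mtx': array([[492.26818601,   0.        , 258.51819853],
       [  0.        , 492.26818601, 187.48759785],
       [  0.        ,   0.        ,   1.        ]]), 'D': array([-0.02408832,  0.        ,  0.        ,  0.        ,  0.        ]), 'rvec': array([ 2.20928513, -2.18091791,  0.05047903]), 'tvec': array([  48.00655863,  487.3418978 , 1738.37905834])}
```

View pics/top0.png

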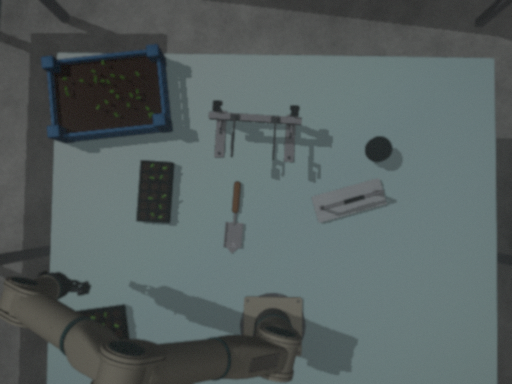

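View pics/side0.png

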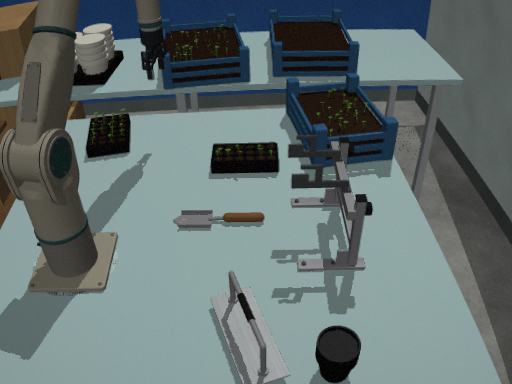

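Top: rack at about (255,118) with mouths facing down (robot side), dibber at (350,200), trowel (236,215), pots (378,149). Side: dibber bar from (233,278) to (263,345). I'll zoom in on both.

```bash
cat > h.py <<'E'
import cv2,numpy as np
from cell import sensors,get_image,camera_params
def ray(n,px,P=None):
    P=P or camera_params(n);R=cv2.Rodrigues(P["rvec"])[0]
    u=cv2.undistortPoints(np.array([[px]],float),P["mtx"],P["D"])[0,0]
    return -R.T@P["tvec"],R.T@np.array([*u,1])
def onz(n,px,z,P=None):
    c,d=ray(n,px,P);return c+d*(z-c[2])/d[2]
def tri(obs):
    A=np.zeros((3,3));b=np.zeros(3)
    for n,px in obs:
        c,d=ray(n,px);d/=np.linalg.norm(d);M=np.eye(3)-np.outer(d,d);A+=M;b+=M@c
    return np.linalg.solve(A,b)
def proj(n,p,P=None):
    P=P or camera_params(n);return cv2.projectPoints(np.array([p],float),P["rvec"],P["tvec"],P["mtx"],P["D"])[0][0,0]
E
python3 - <<'E'
import cv2
a=cv2.imread("pics/top0.png")[90:230,200:400];cv2.imwrite("pics/top1.png",cv2.convertScaleAbs(cv2.resize(a,None,fx=4,fy=4,interpolation=cv2.INTER_CUBIC),alpha=1.4))
a=cv2.imread("pics/side0.png")[125:385,200:400];cv2.imwrite("pics/side1.png",cv2.resize(a,None,fx=2.3,fy=2.3,interpolation=cv2.INTER_CUBIC))
E
```

```text
(no output)
```

View pics/top1.png

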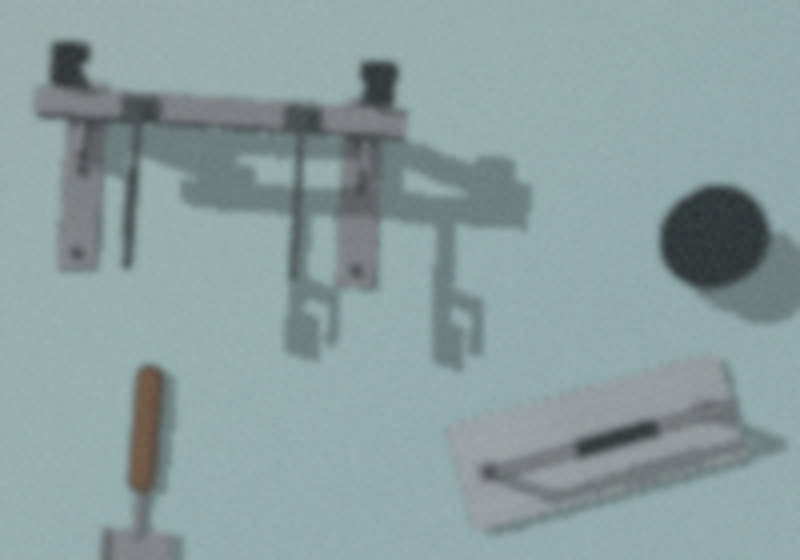

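View pics/side1.png

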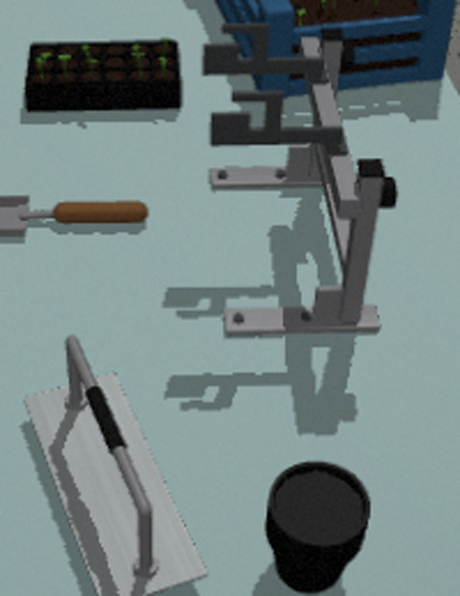

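Run:
```python
from h import *
T=lambda x,y:(200+(x-1.5)/4,90+(y-1.5)/4)
S=lambda x,y:(200+x/2.3,125+y/2.3)
print("sleeve",onz("top",T(617,438),115),tri([("top",T(617,438)),("side",S(107,418))]))
a,b=onz("top",T(488,470),115),onz("top",T(735,407),115);print("bar ends",a,b,np.degrees(np.arctan2(*(b-a)[1::-1])))
for z in(232,):
  l,r=onz("top",T(128,266),z),onz("top",T(294,278),z);print("tips",l,r,np.linalg.norm(l-r))
  d=l-r;yaw=np.arctan2(-d[0],d[1]);m=(l+r)/2
  print("yaw",yaw,"origin",m[:2]+47.5*np.array([np.cos(yaw),np.sin(yaw)]))
l,r=onz("top",T(140,122),195),onz("top",T(301,132),195);print("rail front",l,r)
l,r=onz("top",T(78,270),5),onz("top",T(357,288),5);print("feet",l,r,np.linalg.norm(l-r))
d=l-r;print("yaw feet",np.arctan2(-d[0],d[1]))
l,r=onz("top",T(36,100),195),onz("top",T(406,122),195);d=l-r;print("yaw rail",np.arctan2(-d[0],d[1]))
print("tri tip far",tri([("top",T(128,266)),("side",S(204,45))]),"near",tri([("top",T(294,278)),("side",S(211,114))]))
print("pot",onz("top",T(714,237),100),"trowel end",onz("top",T(150,367),20))
P=camera_params("wrist");R=cv2.Rodrigues(P["rvec"])[0];print("wristcam",-R.T@P["tvec"],R,P["mtx"][0,0])
```

```text
sleeve [ 446.77602095 -265.37274415  115.        ] [ 448.1180536  -265.00198495  116.76847316]
bar ends [ 418.67928287 -157.65973901  115.        ] [ 473.9776251 -364.1896579  115.       ] -75.01066017231386
tips [572.75123808 138.71425173 232.        ] [564.99449657   9.18775175 232.        ] 129.7585497642525
yaw -0.05981392883396698 origin [616.28792214  71.11153396]
rail front [693.01112934 133.12315593 195.        ] [686.53172616   3.9672732  195.        ]
feet [594.10624584 196.85374936   5.        ] [581.09270401 -53.11768864   5.        ] 250.30995203804227
yaw feet -0.052013159351839026
yaw rail -0.04751457885646276
tri tip far [574.32507214 138.11216574 240.09866268] near [566.70705151   9.24117163 239.96893105]
pot [ 618.74368296 -350.08087102  100.        ] trowel end [506.99162181 130.32946941  20.        ]
wristcam [117.39602989 643.31587947 372.40381339] [[ 0.28662412  0.95804134 -0.0018439 ]
 [ 0.91799858 -0.27409259  0.28662146]
 [ 0.27408981 -0.08384532 -0.95804214]] 269.0819020728482
```

```bash
cat > go.py <<'E'
# rel x y z yawdeg : shift (cm) and turn in current tool axes to the world target
import sys;from h import *;from scipy.spatial.transform import Rotation as Ro
s=sensors.read_state();p=s["eef_pos"];R=Ro.from_euler("xyz",s["tool_rot"]).as_matrix()
t=[float(v) for v in sys.argv[1:]]
y=np.degrees(np.arctan2(R[1,0],R[0,0]));print("at",p.round(1),"yaw",round(y,2),"f",s["force"].round(2),"w",round(s["width"],1),"gf",s["gripper_force"],"t",s["clock"])
print("rel cm",(R.T@(np.array(t[:3])-p)/10).round(2),"turn",round((y-t[3]+180)%360-180,2))
E
python3 -m inch '[[[-36,-38.5,-3,58],[-36,-38.5,-3,58],[-36,-38.5,-3,58],[-36,-38.5,-3,58],[-36,-38.5,-3,58],[-36,-38.5,-3,58],[-36,-38.5,-3,58],[-36,-38.5,-3,58]]]' 8.54; python3 go.py 420 150 260 105
```

```text
clock: 0.77
eef_pos: [334.7, 322.7, 250.3]
tool_rot: [-3.141, -0.0, 1.845]
force: [0.4, 0.2, 1.5]
width: 85.1
gripper_force: 0.0
at [334.7 322.7 250.3] yaw 105.7 f [0.4  0.2  1.45] w 85.1 gf 0.0 t 0.7667
rel cm [-18.93   3.54  -0.97] turn 0.7
```

```bash
python3 -m inch '[[[-33.4,0,-1,0.7],[-33.4,0,-1,0.7],[-33.4,0,-1,0.7],[-33.4,0,-1,0.7],[-33.4,0,-1,0.7],[-33.4,0,-1,0.7],[-33.4,0,-1,0.7],[-33.4,0,-1,0.7]]]'; python3 go.py 447 -265 260 105
```

```text
clock: 1.43
eef_pos: [426.4, 2.6, 260.3]
tool_rot: [3.142, -0.0, 1.839]
force: [1.2, -0.1, 0.3]
width: 85.2
gripper_force: 0.0
at [426.4   2.6 260.3] yaw 105.36 f [ 1.17 -0.09  0.3 ] w 85.2 gf 0.0 t 1.4333
rel cm [-2.635e+01 -5.100e+00  2.000e-02] turn 0.36
```

```bash
python3 -m inch '[[[-26.3,-5.1,0,0.4],[-26.3,-5.1,0,0.4],[-26.3,-5.1,0,0.4],[-26.3,-5.1,0,0.4],[-26.3,-5.1,0,0.4],[-26.3,-5.1,0,0.4],[-26.3,-5.1,0,0.4],[-26.3,-5.1,0,0.4]]]'
python3 - <<'E'
from h import *
import json
P=camera_params("wrist");print(sensors.read_state()["eef_pos"])
a=get_image("wrist");
for z in (115,):print(proj("wrist",(446.8,-265.4,z),P))
cv2.imwrite("pics/w1.png",a)
json.dump({k:np.asarray(v).tolist() for k,v in P.items()},open("pics/w1.json","w"))
E
```

```text
clock: 2.1
eef_pos: [445.9, -268.5, 260.2]
tool_rot: [-3.141, 0.004, 1.824]
force: [0.5, 0.2, 0.5]
width: 85.7
gripper_force: 0.0
[ 445.86733965 -268.52958282  260.21542581]
[257.98138651 177.89605194]
```

View pics/w1.png

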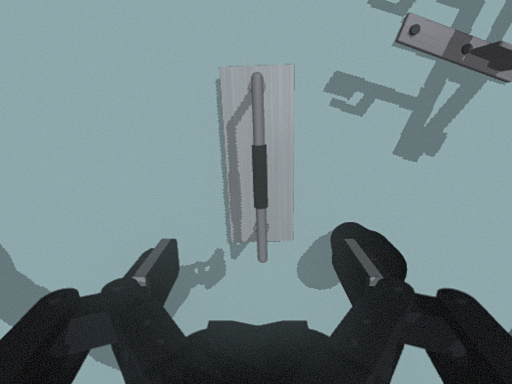

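Wrist: bar runs from (257,76) to (263,258), sleeve from (259.5,145) to (260.5,208), close to the prediction (258,178).

```bash
python3 - <<'E'
from h import *
import json
P={k:np.array(v) for k,v in json.load(open("pics/w1.json")).items()}
a,b=[onz("wrist",p,115,P) for p in((259.5,145),(260.5,208))];print(a,b,(a+b)/2,np.linalg.norm(a-b))
a,b=[onz("wrist",p,115,P) for p in((257,76),(263,258))];d=a-b;print(a,b,np.linalg.norm(d),np.degrees(np.arctan2(d[1],d[0])))
E
python3 go.py 447 -265 200 105
```

```text
[ 439.36274288 -230.38398201  115.        ] [ 458.39087698 -298.66033275  115.        ] [ 448.87680993 -264.52215738  115.        ] 70.87827563790104
[ 419.95636896 -165.90535071  115.        ] [ 477.55157232 -359.77612816  115.        ] 202.24511315705425 106.54565130682154
at [ 446.  -265.1  259.8] yaw 104.67 f [-0.68  0.13 -0.84] w 85.2 gf 0.0 t 2.15
rel cm [-0.01  0.1   5.98] turn -0.33
```

```bash
python3 -m inch '[[[0,0.2,3,-0.8],[0,0.2,6,-0.8],[0,0.2,9,-0.8],[0,0.2,12,-0.8],[0,0.2,14,-0.8],[0,0.2,15.5,-0.8],[0,0.2,16.4,-0.8],[0,0.2,16.4,-0.8]]]'; python3 -m inch '[[[0,0,0,0],[0,0,0,0],[0,0,0,0],[0,0,0,0],[0,0,0,0],[0,0,0,0],[0,0,0,0],[0,0,0,0]]]' 0; python3 -m inch '[[[0,0,0,0],[0,0,0,0],[0,0,0,0],[0,0,0,0]]]'
```

```text
clock: 2.82
eef_pos: [447.9, -259.9, 94.6]
tool_rot: [-3.139, -0.003, 1.847]
force: [-0.5, 0.5, 0.4]
width: 85.6
gripper_force: 0.0
clock: 3.48
eef_pos: [448.6, -262.4, 96.7]
tool_rot: [3.142, 0.0, 1.846]
force: [-2.2, -0.6, 5.7]
width: 14.1
gripper_force: 58.5
clock: 3.82
eef_pos: [448.6, -262.4, 96.8]
tool_rot: [3.142, 0.0, 1.846]
force: [-2.3, 0.2, 5.2]
width: 14.1
gripper_force: 58.5
```

```bash
python3 -m inch '[[[0,0,-0.5,0],[0,0,-2,0],[0,0,-4,0],[0,0,-6.5,0],[0,0,-9,0],[0,0,-11.5,0],[0,0,-14,0],[0,0,-14.7,0]]]'; python3 -m inch '[[[0,0,0,0],[0,0,0,0],[0,0,0,0],[0,0,0,0]]]'; python3 go.py 495 77 244 87.2
```

```text
clock: 4.48
eef_pos: [450.1, -263.0, 246.2]
tool_rot: [3.138, 0.003, 1.845]
force: [0.3, 0.5, -4.5]
width: 14.0
gripper_force: 58.9
clock: 4.82
eef_pos: [447.9, -261.4, 241.5]
tool_rot: [-3.139, -0.002, 1.846]
force: [-0.2, -0.1, -4.1]
width: 14.3
gripper_force: 58.9
at [ 447.9 -261.4  241.5] yaw 105.74 f [-0.25 -0.06 -4.13] w 14.3 gf 58.88730704784393 t 4.8167
rel cm [31.29 13.72 -0.21] turn 18.54
```

```bash
python3 -m inch '[[[1.5,0.6,0,1],[4,1.8,0,3],[7.2,3.2,0,5],[10.5,4.6,0,7],[13.8,6,0,9],[17,7.5,0,11],[20,8.8,0,12.5],[22.5,9.9,0,13.5]]]'; python3 -m inch '[[[2.3,1,0,1.2],[4.4,1.9,0,2.4],[6.2,2.7,0,3.6],[7.6,3.3,0,4.6],[8.4,3.6,0,5],[8.7,3.8,0,5],[8.7,3.8,0,5],[8.7,3.8,0,5]]]';python3 -m inch '[[[0,0,0,0],[0,0,0,0],[0,0,0,0],[0,0,0,0],[0,0,0,0],[0,0,0,0]]]'; python3 go.py 506.7 76.7 244 87.2
python3 - <<'E'
from h import *
import json
a=get_image("top")[90:230,180:380];b=get_image("side")[100:300,220:400]
a=cv2.convertScaleAbs(cv2.resize(a,(600,420),interpolation=3),alpha=1.4)
cv2.imwrite("pics/t2.png",a);cv2.imwrite("pics/s2.png",cv2.resize(b,(540,600),interpolation=3))
P=camera_params("wrist");cv2.imwrite("pics/w2.png",get_image("wrist"))
json.dump({k:np.asarray(v).tolist() for k,v in P.items()},open("pics/w2.json","w"))
E
```

```text
clock: 5.48
eef_pos: [482.5, -15.7, 242.0]
tool_rot: [-3.139, -0.001, 1.611]
force: [0.4, -0.1, -4.4]
width: 14.1
gripper_force: 58.8
clock: 6.15
eef_pos: [517.1, 68.4, 242.8]
tool_rot: [-3.141, 0.001, 1.522]
force: [0.5, -0.9, -3.6]
width: 13.9
gripper_force: 58.8
clock: 6.65
eef_pos: [517.6, 69.6, 243.3]
tool_rot: [3.142, -0.0, 1.522]
force: [-0.8, 0.1, -4.0]
width: 14.2
gripper_force: 58.8
at [517.6  69.6 243.3] yaw 87.23 f [-0.76  0.06 -3.98] w 14.2 gf 58.83594453334808 t 6.65
rel cm [ 0.66 -1.12 -0.07] turn 0.03
```

View pics/w2.png

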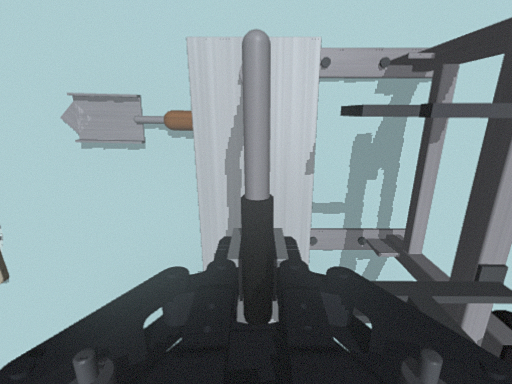

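View pics/s2.png

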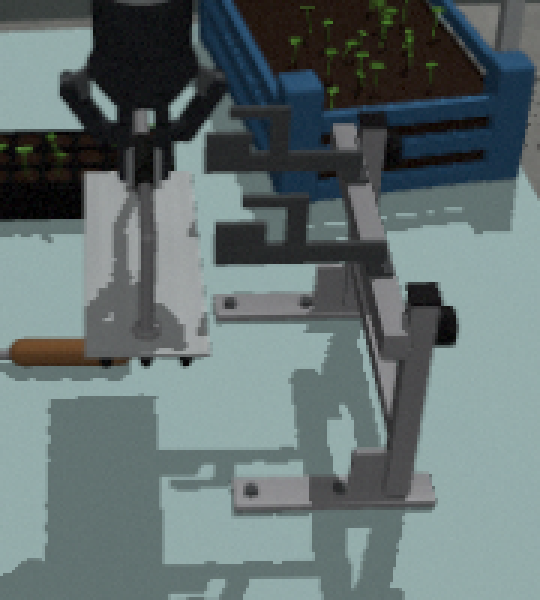

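Wrist: bar at column 256–257 along its length, far lip tip at (342,111), hangers level in the picture (parallel); side: far lip tip at (206,137) and near one at (215,223), bar high above lips.

Run:
```python
from h import *
import json
P={k:np.array(v) for k,v in json.load(open("pics/w2.json")).items()}
yw=-0.050;X=np.array([np.cos(yw),np.sin(yw),0]);Y=np.array([-np.sin(yw),np.cos(yw),0])
O=np.array([616.4,71,0])
def rk(p):p=np.array(p)-O;return (round(p@X,1),round(p@Y,1),round(p[2],1))
for z in(230,239,248):print("far tip wrist",z,rk(onz("wrist",(342,111),z,P)))
print("bar wrist",rk(onz("wrist",(256.5,45),262,P)),rk(onz("wrist",(257,190),262,P)),"tcp",rk(sensors.read_state()["eef_pos"]))
S=lambda x,y:(220+x/3,100+y/3)
# side px on planes y_rack known: intersect ray with plane
def ony(px,y):
    c,d=ray("side",px);return rk(c+d*((y-(c-O)@Y)/(d@Y)))
print("near tip top/bot",ony(S(215,223),-68),ony(S(215,264),-68),"far tip top",ony(S(206,137),62))
print("jaw near low front",ony(S(244,206),-68),"throat",ony(S(265,226),-68),ony(S(289,245),-68))
print("near bar end",ony(S(147,187),-10))
```

```text
far tip wrist 230 (np.float64(-50.9), np.float64(67.3), np.float64(230.0))
far tip wrist 239 (np.float64(-53.6), np.float64(67.3), np.float64(239.0))
far tip wrist 248 (np.float64(-56.3), np.float64(67.3), np.float64(248.0))
bar wrist (np.float64(-97.9), np.float64(93.0), np.float64(262.0)) (np.float64(-97.6), np.float64(31.1), np.float64(262.0)) tcp (np.float64(-98.6), np.float64(-6.2), np.float64(243.2))
near tip top/bot (np.float64(-44.5), np.float64(-68.0), np.float64(243.7)) (np.float64(-43.5), np.float64(-68.0), np.float64(204.2)) far tip top (np.float64(-43.1), np.float64(62.0), np.float64(238.9))
jaw near low front (np.float64(-22.9), np.float64(-68.0), np.float64(259.0)) throat (np.float64(-6.0), np.float64(-68.0), np.float64(239.9)) (np.float64(13.5), np.float64(-68.0), np.float64(221.3))
near bar end (np.float64(-94.8), np.float64(-10.0), np.float64(238.5))
```

```bash
python3 -m inch '[[[0.1,0.5,0,0],[0.2,1.5,0,0],[0.4,2.8,0,0],[0.5,4,0,0],[0.5,5,0,0],[0.5,5.7,0,0],[0.5,6,0,0],[0.5,6,0,0]]]'; python3 -m inch '[[[0,0,0,0],[0,0,0,0],[0,0,0,0],[0,0,0,0]]]'; python3 -m inch '[[[0,0,0.05,0],[0,0,0.1,0],[0,0,0.2,0],[0,0,0.3,0],[0,0,0.4,0],[0,0,0.4,0],[0,0,0.4,0],[0,0,0.4,0]]]'
```

```text
clock: 7.47
eef_pos: [578.3, 71.7, 243.0]
tool_rot: [3.142, 0.0, 1.522]
force: [0.8, 0.3, -4.1]
width: 14.2
gripper_force: 58.8
clock: 7.8
eef_pos: [577.4, 71.9, 243.4]
tool_rot: [-3.141, -0.0, 1.523]
force: [-0.2, 0.4, -4.1]
width: 14.0
gripper_force: 58.8
clock: 8.47
eef_pos: [577.8, 71.8, 239.2]
tool_rot: [-3.142, 0.0, 1.523]
force: [0.5, -0.1, -4.1]
width: 14.1
gripper_force: 58.8
```

Descend gently, with a settled reading per step.

```bash
python3 -m inch '[[[0,0,0.05,0],[0,0,0.1,0],[0,0,0.15,0],[0,0,0.2,0],[0,0,0.2,0],[0,0,0.2,0]]]' | egrep 'eef|force'; python3 -m inch '[[[0,0,0.05,0],[0,0,0.1,0],[0,0,0.1,0],[0,0,0.1,0]]]' | egrep 'eef|force';python3 -m inch '[[[0,0,0.05,0],[0,0,0.1,0],[0,0,0.1,0],[0,0,0.1,0]]]'| egrep 'eef|force'
```

```text
eef_pos: [577.7, 71.8, 237.2]
force: [0.1, -0.1, -4.0]
gripper_force: 58.8
eef_pos: [577.8, 71.8, 236.2]
force: [0.4, -0.0, -5.1]
gripper_force: 58.8
eef_pos: [577.7, 71.8, 235.1]
force: [0.6, -0.5, -4.5]
gripper_force: 58.8
```

```bash
python3 -m inch '[[[0,0,0.05,0],[0,0,0.1,0],[0,0,0.15,0],[0,0,0.2,0],[0,0,0.2,0],[0,0,0.2,0]]]' | egrep 'eef|^force'; python3 -m inch '[[[0,0,0.05,0],[0,0,0.1,0],[0,0,0.1,0],[0,0,0.1,0]]]' | egrep 'eef|^force';python3 -m inch '[[[0,0,0.05,0],[0,0,0.1,0],[0,0,0.1,0],[0,0,0.1,0]]]'| egrep 'eef|^force'
```

```text
eef_pos: [577.8, 71.8, 233.2]
force: [-0.4, -0.9, -4.2]
eef_pos: [577.8, 71.8, 232.2]
force: [-0.0, 0.6, -4.1]
eef_pos: [577.7, 71.8, 231.2]
force: [-0.2, 0.5, -4.6]
```

```bash
python3 -m inch '[[[0,0,0.05,0],[0,0,0.1,0],[0,0,0.1,0],[0,0,0.1,0]]]' | egrep 'eef|^force'
```

```text
eef_pos: [577.7, 71.8, 230.1]
force: [0.4, -0.1, -3.7]
```

```bash
python3 -m inch '[[[0,0,0.05,0],[0,0,0.1,0],[0,0,0.1,0],[0,0,0.1,0]]]' | egrep 'eef|^force'
```

```text
eef_pos: [577.8, 71.8, 229.2]
force: [0.1, 0.0, -4.2]
```

```bash
python3 -m inch '[[[0,0,0.05,0],[0,0,0.1,0],[0,0,0.1,0],[0,0,0.1,0]]]' | egrep 'eef|^force'
```

```text
eef_pos: [577.9, 71.8, 228.7]
force: [-1.4, 0.5, 0.9]
```

```bash
python3 -m inch '[[[0,0,0.05,0],[0,0,0.05,0],[0,0,0.05,0]]]' | egrep 'eef|^force'
```

```text
eef_pos: [577.9, 71.8, 228.6]
force: [-2.4, 0.9, 6.1]
```

```bash
python3 -m inch '[[[0,0,-0.1,0],[0,0,-0.2,0],[0,0,-0.3,0],[0,0,-0.3,0],[0,0,-0.3,0]]]' | egrep 'eef|^force'; python3 -m inch '[[[0,0.2,0,0],[0,0.4,0,0],[0,0.6,0,0],[0,0.8,0,0],[0,1,0,0],[0,1,0,0],[0,1,0,0]]]' | egrep 'eef|^force'
```

```text
eef_pos: [577.7, 71.8, 230.4]
force: [-0.2, -0.1, -4.6]
eef_pos: [587.9, 71.2, 230.6]
force: [-0.4, 0.4, -4.7]
```

```bash
python3 -m inch '[[[0,0.2,0,0],[0,0.4,0,0],[0,0.6,0,0],[0,0.8,0,0],[0,1,0,0],[0,1,0,0],[0,1,0,0]]]' | egrep 'eef|^force'
```

```text
eef_pos: [597.8, 70.8, 230.6]
force: [0.1, -0.2, -5.5]
```

```bash
python3 -m inch '[[[0,0.1,0,0],[0,0.3,0,0],[0,0.5,0,0],[0,0.7,0,0],[0,0.9,0,0],[0,1,0,0],[0,1,0,0],[0,1,0,0]]]' | egrep 'eef|^force'
```

```text
eef_pos: [607.7, 70.3, 230.7]
force: [-0.2, 0.6, -4.1]
```

```bash
python3 -m inch '[[[0,0.1,0,0],[0,0.2,0,0],[0,0.3,0,0],[0,0.3,0,0],[0,0.3,0,0]]]' | egrep 'eef|^force'
```

```text
eef_pos: [610.8, 70.2, 230.7]
force: [-0.1, -0.2, -3.6]
```

```bash
python3 -m inch '[[[0,0.1,0,0],[0,0.2,0,0],[0,0.3,0,0],[0,0.3,0,0],[0,0.3,0,0]]]' | egrep 'eef|^force'
```

```text
eef_pos: [613.8, 70.0, 230.7]
force: [-0.7, 0.5, -3.8]
```

```bash
python3 -m inch '[[[0,0.05,0,0],[0,0.1,0,0],[0,0.1,0,0],[0,0.1,0,0]]]' | egrep 'eef|^force'
```

```text
eef_pos: [614.8, 70.0, 230.7]
force: [0.2, 0.2, -3.9]
```

```bash
python3 -m inch '[[[0,0.05,0,0],[0,0.1,0,0],[0,0.1,0,0],[0,0.1,0,0]]]' | egrep 'eef|^force'
```

```text
eef_pos: [615.8, 70.0, 230.7]
force: [-0.4, 0.9, -4.0]
```

```bash
python3 -m inch '[[[0,0.05,0,0],[0,0.1,0,0],[0,0.1,0,0],[0,0.1,0,0]]]' | egrep 'eef|^force'
```

```text
eef_pos: [616.8, 69.9, 230.7]
force: [0.1, 0.1, -3.6]
```

```bash
python3 -m inch '[[[0,0.05,0,0],[0,0.1,0,0],[0,0.1,0,0],[0,0.1,0,0]]]' | egrep 'eef|^force|torque'
```

```text
eef_pos: [617.8, 69.9, 230.7]
force: [0.5, 0.3, -3.9]
```

```bash
python3 -m inch '[[[0,0.05,0,0],[0,0.1,0,0],[0,0.1,0,0],[0,0.1,0,0]]]' | egrep 'eef|^force'
```

```text
eef_pos: [618.8, 69.9, 230.7]
force: [0.4, -0.3, -4.0]
```

```bash
python3 -m inch '[[[0,0.05,0,0],[0,0.1,0,0],[0,0.1,0,0],[0,0.1,0,0]]]' | egrep 'eef|^force'
```

```text
eef_pos: [619.7, 69.8, 230.7]
force: [-1.1, 0.0, -3.2]
```

```bash
python3 -m inch '[[[0,0.05,0,0],[0,0.05,0,0],[0,0.05,0,0],[0,0.05,0,0]]]' | egrep 'eef|^force'; python3 -c "
from cell import sensors;print(sensors.read_state()['torque'],sensors.read_state()['tool_rot'])"
```

```text
eef_pos: [619.9, 69.8, 230.6]
force: [-1.7, 0.1, -3.3]
[ 0.00801614  0.30320366 -0.05916785] [-3.14074885e+00 -7.65693062e-05  1.52250031e+00]
```

```bash
python3 -m inch '[[[0,0.05,0,0],[0,0.05,0,0],[0,0.05,0,0],[0,0.05,0,0]]]' | egrep 'eef|^force'; python3 -c "
from cell import sensors;print(sensors.read_state()['torque'],sensors.read_state()['tool_rot'])"
```

```text
eef_pos: [620.2, 69.8, 230.5]
force: [-3.7, 0.5, -3.4]
[ 0.05396026  0.65055302 -0.1891605 ] [-3.14045205e+00 -1.21339694e-04  1.52241835e+00]
```

```bash
python3 -m inch '[[[0,0,0,0.5],[0,0,0,1],[0,0,0,1],[0,0,0,1],[0,0,0,1]]]' | egrep 'eef|^force'; python3 -c "
from cell import sensors;print(sensors.read_state()['torque'],sensors.read_state()['tool_rot'])"
```

```text
eef_pos: [620.4, 69.8, 230.5]
force: [-4.7, 0.0, -3.7]
[0.0457813  0.76692473 0.14408829] [-3.14077278e+00  7.97384532e-05  1.50552549e+00]
```

```bash
python3 -m inch '[[[0,0.05,0,0],[0,0.05,0,0],[0,0.05,0,0],[0,0.05,0,0]]]' | egrep 'eef|^force'; python3 -c "
from cell import sensors;print(sensors.read_state()['torque'],sensors.read_state()['tool_rot'])"
```

```text
eef_pos: [620.4, 69.8, 230.5]
force: [-5.2, -0.5, -3.6]
[0.01964871 1.03002092 0.12901234] [-3.13965979e+00 -4.17671033e-05  1.50548504e+00]
```

```bash
python3 -m inch '[[[0,-0.1,0,-0.2],[0,-0.26,0,-0.35],[0,-0.26,0,-0.35],[0,-0.26,0,-0.35]]]' | egrep 'eef|^force';python3 -m inch '[[[0,0,0.05,0],[0,0,0.1,0],[0,0,0.2,0],[0,0,0.2,0],[0,0,0.2,0]]]' | egrep 'eef|^force';python3 -c "
from cell import sensors;print(sensors.read_state()['torque'],sensors.read_state()['tool_rot'])"
```

```text
eef_pos: [619.9, 69.7, 231.3]
force: [0.1, -0.7, -3.7]
eef_pos: [618.6, 69.9, 228.6]
force: [0.1, 0.2, -3.9]
[ 0.05086537  0.01356314 -0.02417434] [-3.14148536e+00  3.72751208e-05  1.51127743e+00]
```

```bash
python3 -m inch '[[[0,0,0.05,0],[0,0,0.1,0],[0,0,0.15,0],[0,0,0.15,0],[0,0,0.15,0]]]' | egrep 'eef|^force';python3 -c "
from cell import sensors;print(sensors.read_state()['torque'],sensors.read_state()['tool_rot'])"
```

```text
eef_pos: [618.6, 69.9, 227.2]
force: [0.6, -1.0, -3.7]
[-0.00607004 -0.00195875  0.04280155] [-3.14148439e+00  2.07807321e-05  1.51131622e+00]
```

```bash
python3 -m inch '[[[0,0,0.05,0],[0,0,0.1,0],[0,0,0.2,0],[0,0,0.3,0],[0,0,0.4,0],[0,0,0.4,0],[0,0,0.4,0]]]' | egrep 'eef|^force'
```

```text
eef_pos: [618.5, 69.9, 223.1]
force: [-0.3, -0.2, -5.1]
```

```bash
python3 -m inch '[[[0,0,0.1,0],[0,0,0.2,0],[0,0,0.3,0],[0,0,0.4,0],[0,0,0.5,0],[0,0,0.5,0],[0,0,0.5,0]]]' | egrep 'eef|^force'
```

```text
eef_pos: [618.6, 69.9, 218.1]
force: [-0.2, 0.0, -4.2]
```

```bash
python3 -m inch '[[[0,0,0.1,0],[0,0,0.2,0],[0,0,0.3,0],[0,0,0.4,0],[0,0,0.5,0],[0,0,0.5,0],[0,0,0.5,0]]]' | egrep 'eef|^force'
```

```text
eef_pos: [618.6, 69.9, 213.1]
force: [-0.1, -0.0, -3.9]
```

Seat contact is expected near TCP z = 208.7.

```bash
python3 -m inch '[[[0,0,0.1,0],[0,0,0.2,0],[0,0,0.3,0],[0,0,0.35,0],[0,0,0.35,0],[0,0,0.35,0]]]' | egrep 'eef|^force'
```

```text
eef_pos: [618.6, 69.9, 209.7]
force: [0.3, -0.2, -4.9]
```

```bash
python3 -m inch '[[[0,0,0.05,0],[0,0,0.1,0],[0,0,0.1,0],[0,0,0.1,0]]]' | egrep 'eef|^force'
```

```text
eef_pos: [618.7, 69.9, 208.9]
force: [-0.1, -0.1, -3.3]
```

```bash
python3 -m inch '[[[0,0,0.05,0],[0,0,0.05,0],[0,0,0.05,0],[0,0,0.05,0]]]' | egrep 'eef|^force'
```

```text
eef_pos: [618.8, 69.9, 208.7]
force: [-2.2, 0.1, 2.6]
```

```bash
python3 -m inch '[[[0,0,0,0],[0,0,0,0],[0,0,0,0],[0,0,0,0]]]' | egrep 'eef|^force';python3 -m inch '[[[0,0,0,0],[0,0,0,0],[0,0,0,0],[0,0,0,0],[0,0,0,0],[0,0,0,0],[0,0,0,0],[0,0,0,0]]]' 4.5
python3 - <<'E'
from h import *
b=get_image("side")[100:300,220:400];cv2.imwrite("pics/s3.png",cv2.resize(b,(540,600),interpolation=3))
E
```

```text
eef_pos: [618.8, 69.9, 208.7]
force: [-3.0, 0.2, 5.4]
clock: 23.63
eef_pos: [618.6, 69.9, 208.1]
tool_rot: [-3.141, 0.0, 1.511]
force: [0.5, 0.5, -0.3]
width: 45.0
gripper_force: 0.0
```

View pics/s3.png

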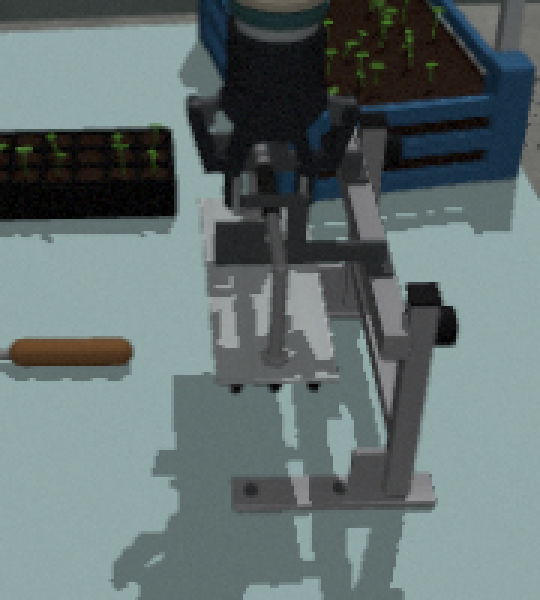

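The bar sits in the throat (rod at (275,220)–(278,355)), plate level, fingers open and clear of it. Lift straight out and let it settle.

```bash
python3 -m inch '[[[0,0,-0.3,0],[0,0,-1,0],[0,0,-2,0],[0,0,-3.5,0],[0,0,-5.5,0],[0,0,-7.5,0],[0,0,-9.5,0],[0,0,-11,0]]]';python3 -m inch '[[[0,0,0,0],[0,0,0,0],[0,0,0,0],[0,0,0,0],[0,0,0,0],[0,0,0,0],[0,0,0,0],[0,0,0,0]]]';python3 -m inch '[[[0,0,0,0],[0,0,0,0],[0,0,0,0],[0,0,0,0],[0,0,0,0],[0,0,0,0],[0,0,0,0],[0,0,0,0]]]' >/dev/null
python3 - <<'E'
from h import *
b=get_image("side")[100:300,220:400];cv2.imwrite("pics/s4.png",cv2.resize(b,(540,600),interpolation=3))
E
```

```text
clock: 24.35
eef_pos: [619.4, 69.6, 321.3]
tool_rot: [3.138, -0.0, 1.511]
force: [0.3, -0.6, 0.1]
width: 45.1
gripper_force: 0.0
clock: 25.02
eef_pos: [618.5, 69.8, 317.9]
tool_rot: [-3.141, 0.0, 1.511]
force: [-0.7, -0.2, -0.0]
width: 45.0
gripper_force: 0.0
```

View pics/s4.png

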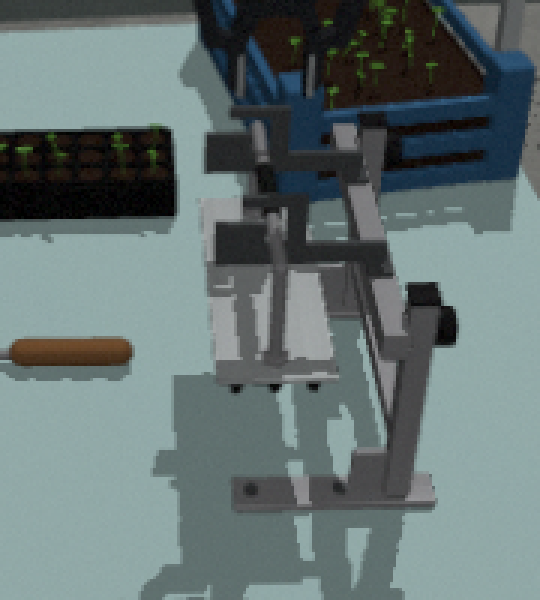

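The dibber hangs still, with the bar in both throats, and the gripper is clear above (pads near (240,75) and (312,75)).

```bash
python3 -c "
from cell import order;print(order.finish_job())"
```

```text
the job is handed in; nothing more can be done
None
```

The dibber is back on the rack: its bar sits at the bottom of both throats and it hangs level and at rest, the gripper is clear, the other things were not touched, and I handed the job in at about 26 s (no verdict was shown).

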